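# Tip-test a controller unit on the tilting tray

### The arm

A 6-joint arm with a two-finger parallel gripper is mounted at the origin on the work surface. World frame = base frame: x ahead of the robot, y to its left, z up, the work surface at z = 0. Lengths are in m, angles in rad, forces in N, time in s.
With the tool pointing down it reaches from about 0.35 to 0.975 m from the base axis. Payload 4.9 kg.
Tool frame: the origin (TCP) lies midway between the tips of the shut fingers; the grasp point (between the pads) lies 19 mm behind it (grasp_offset is the distance from the TCP to the grasp point, in m); z points along the fingers, y is the line along which they close (so a half turn about z gives the same grasp; the last joint's range is limited). The gripper opens to 85 mm and grips with 20 to 120 N. Pads are 22 mm wide; open, the fingers measure 114 mm over their backs; the gripper's body (76 mm by 85 mm) begins 54 mm behind the grasp point. The pads swing forward as they close: fully open they stand 13 mm farther back than shut.
Start: joints at [-1.432, 0.053, 1.613, -0, 1.476, -0.119], TCP at [0.159, -0.604, 0.231] pointing down, gripper open.
Joint ranges: [-3.01, 3.01], [-1.01, 2.22], [0.06, 2.58], [-1.02, 4.17], [0.09, 2.62], [-3.14, 3.14]. Speed limits (rad/s): [2.57, 2.57, 3.14, 3.14, 3.14, 3.14].

### API

Orientations are given as a rotation vector (axis times angle).
In Python, from cell import * gives the robot as it stands.
- The arm moves only by the shell command python3 -m pendant 'ROWS'. ROWS is JSON, a list of rows, each an object with "offset": the shift along the tool's x, y, z each as a share of 0.2 m, from -1 to 1, a list of three; "yaw": the turn about the tool's z as a share of 90 degrees, from -1 to 1; "claw": the opening, from 0 (shut) to 1 (fully open). A call has 1 to 12 rows; each row is the pose to reach, as a shift and turn from the pose commanded when the call began, along the tool's axes at that moment; what a row does not reach only later rows make up. A row lasts 1/8 s, in which the tool goes at most 62.5 mm and 10.7 degrees, less where a joint would pass 70% of its speed; a pose out of reach is approached as far as the arm can. A call with a number of a shift or a turn outside -1 to 1 is refused whole. A call with a gripper value outside its range is refused whole. The fingers move at their own pace and stop on an object; the grip force is fixed at half the most. Time passes only in rows, so rows that repeat a pose let the fingers close. It gives the time, the measured TCP pose, the force, the opening and the grip force at its end, in the units of the state.
- state(): the state, without advancing time (a new reading comes with each control period).
- grab_frame(name): name is "scene" or "top"; returns a dict with "frame" (420x560x3 uint8, blue, green, red), "fx", "fy", "cx", "cy" (pixels), "rvec" (rotation vector, rad) and "tvec" (3), from world to camera coordinates, as OpenCV has them. Camera axes: x right, y down, z forward; pixel columns grow to the right and rows downward; lengths in m; the calibration is good to about 2 mm. A picture is of the moment at which its call begins. There is no depth.
- sign_off(): hands the job in; it is judged then, once.
Trained networks look in the newest picture that a camera, given by its name, has taken for a name from the list of things; names that differ only in an ending like _2 or _b are one class to them, and where a whole thing is asked for, a point or a joint stands for the part that bears it (a point fixed in the world has none). Each returns a list of dicts, best first, with "p" (0 to 1); they miss things now and then, are a little off and sometimes report something else, mostly with a low value. They report only what shows in the picture. A call takes as long as a camera call. They do not tell look-alikes from the thing itself.
- outline_of(camera, name): "pixels" (420x560 bool, what is visible of it).
- pinpoint(camera, name): "location" ([x, y, z] in m, in the coordinates of the camera as it stood for that picture, good to about 4 mm: a listed point, or the origin of a listed thing).
The state is a dict: "time_s": time; "q": joint angles; "joint_vel": joint speeds; "tau": joint torques, N m; "tcp_pos": TCP position; "tcp_rot": TCP orientation; "contact_force": force on the tool from outside, world axes, zero at the start; "wrist_torque": the same for the moment, N m; "width": finger opening in m; "gripper_force": force on a finger pad.
Only numpy, scipy, OpenCV 4.12 (cv2) and the standard library are available. Lean on these libraries where they do the work, as an engineer would, in place of code of your own. Each camera call takes 0.05 s, during which the arm holds its last target. There are 200 camera calls.

### The job

Run the tip test on the controller unit that lies in the tilting tray. First turn the peak hand of the dial back to its zero stop with its bar knob, then lift the tray by its bar handle to 40 degrees, keep it there for about two seconds, and bring it slowly back down fully level, so that the peak hand is left showing 40 degrees. Keep the unit in the tray, do not jerk or slam the tray, and leave the other things on the bench where they stand.

Things in the scene. Friction and masses are not known exactly. Their poses are not given: they have to be found in the camera images.
- stand: fixed tilting stand: dark steel base plate 210 x 190 x 14 mm, two grey cheeks (to 94 mm high, at x = +80 mm, y = +-85 mm) carrying an open aluminium tray. Origin: centre of the base's underside, on the bench. x points from the handle side (front) to the hinge side, z up. It stands left or right on the bench, turned up to 26 degrees.
- tray (a joint): angle of the tray, rad: 0 = level on its rests (lower stop), grows as the handle side is lifted; upper stop 1.05; 40 degrees = 0.698. Stiff hinge: the tray stays where it is left; some 3 to 8 N at the handle move it.
- tray_hinge (a point): on the hinge axis of the tray, midway; at (85, 0, 75) mm in the stand's frame. The axis runs along the stand's y.
- tray_handle (a point): middle of the tray's handle, a round steel bar 12 mm thick along the stand's y, 104 mm long, 47 mm out from the tray's front wall on two arms at its ends. With the tray level it lies at (-122, 0, 95) mm in the stand's frame; it swings with the tray about the hinge, 208 mm away. Its axes turn with the tray.
- tray_floor (a point): centre of the tray's inner floor; tray level: at (5, 0, 60) mm in the stand's frame; turns with the tray. The tray is 160 (x) x 140 (y) x 50 mm high outside, walls and floor 5 mm; when level its rim is 105 mm above the bench and its front wall's outer face at stand x = -75 mm.
- unit: the controller unit under test: black box 85 x 85 x 58 mm with a round fan grille on top, about 0.35 kg, lying loose in the tray. Origin: centre of its underside. It slides a little against the hinge-side wall when the tray is tipped.
- readout: fixed grey dial housing, base 170 x 180 mm, origin at the centre of its underside. The round white dial, 156 mm across, faces up and to the housing's -x side: its normal leans 35 degrees from vertical towards -x. It stands on the other side of the bench from the stand, turned up to 26 degrees.
- dial (a point): centre of the dial face, at (0, 0, 90) mm in the housing's frame. A tick every 10 degrees from 0 (pointing to the housing's +y) clockwise to 90 (pointing up the slope), long ticks at 0 and 40. A thin live hand follows the tray degree for degree and pushes the peak hand ahead of it; the peak hand stays at the largest angle.
- peak (a joint): angle of the peak hand and its bar knob, rad: 0 = at the zero stop, grows clockwise as seen facing the dial; stop at 1.6. Light friction (about 0.05 N m): it stays where it is left.
- peak_grip (a point): on the knob's axis, 28 mm above the dial face along the dial's normal: the point to grip. The knob is a black bar 60 mm long, 14 mm thick, its top 43 mm above the dial, on a disc 52 mm across and 7 mm high. The point's z is the dial's normal, its y runs along the bar towards the tip of the peak hand, and it turns with the knob.
- bottle: bystander: white plastic bottle, 56 mm across, 220 mm tall, standing near the front between stand and dial. Origin: centre of its underside.
- carton: bystander: orange carton 90 x 90 x 100 mm at one outer side. Origin: centre of its underside.
- crate: bystander: black open crate 160 x 110 x 70 mm at the other outer side. Origin: centre of its underside.
- tin: bystander: metal tin with paper label, 70 mm across, 90 mm tall, at the back in the middle. Origin: centre of its underside.
Things that resemble listed ones, but are neither listed nor needed, are in the scene too. Leave any purple look-alike of the readout alone.

How it is judged:
By the outcome, as a careful person would: the job done as asked, in the order asked, and still so for the second after the job is handed in, with the robot touching nothing.
It also fails if it takes over 72 s, if anything falls off the work surface, if the arm or the gripper's body presses on something with over 40 N, if the wrist force passes 120 N, or if a joint passes its speed limit or range.

## Working session

There is one attempt and no reset: what is moved stays moved. The work goes in short steps, Python scripts to look and compute and a shell command to move; the robot and the scene stay as the last step left them, time stands still between calls to the robot, and variables do not carry over. Pictures are saved under pics/ and viewed, at most 10 in all, crops included, and the job is handed in when it is done.

```bash
mkdir -p pics; ls
cat > h.py <<'E'
from cell import *
import numpy as np, cv2
from scipy.spatial.transform import Rotation as R
def w(f,p):
    r=R.from_rotvec(np.ravel(f["rvec"])).as_matrix(); return r.T@(np.array(p)-np.ravel(f["tvec"]))
def px(f,P):
    K=np.array([[f["fx"],0,f["cx"]],[0,f["fy"],f["cy"]],[0,0,1]]);return cv2.projectPoints(np.array(P,float).reshape(-1,3),np.ravel(f["rvec"]),np.ravel(f["tvec"]),K,None)[0].reshape(-1,2)
E
python3 - <<'E'
from h import *
F={}
for c in("scene","top"):
    F[c]=grab_frame(c)
names="stand tray_hinge tray_handle tray_floor unit readout dial peak_grip bottle carton crate tin".split()
for c in F:
    for n in names:
        for d in pinpoint(c,n)[:3]:
            P=w(F[c],d["location"]); print(c,n,round(d["p"],2),P.round(3),px(F[c],P).round(0)[0])
cv2.imwrite("pics/a.png",F["scene"]["frame"]);cv2.imwrite("pics/b.png",F["top"]["frame"])
s=state();print(s["time_s"],s["tcp_pos"],s["tcp_rot"],s["width"])
E
```

```text
pics
scene stand 0.83 [ 0.639  0.174 -0.001] [348. 243.]
scene tray_hinge 0.69 [0.717 0.138 0.07 ] [351. 260.]
scene tray_handle 0.62 [0.524 0.225 0.097] [352. 183.]
scene tray_floor 0.68 [0.644 0.177 0.058] [353. 233.]
scene unit 0.97 [0.635 0.169 0.06 ] [348. 231.]
scene readout 0.72 [ 0.582 -0.178  0.001] [215. 264.]
scene readout 0.59 [0.326 0.139 0.005] [294. 156.]
scene readout 0.24 [ 0.636  0.175 -0.002] [348. 242.]
scene dial 0.98 [0.324 0.139 0.088] [295. 138.]
scene dial 0.82 [ 0.588 -0.18   0.091] [211. 250.]
scene peak_grip 0.73 [0.312 0.134 0.115] [292. 129.]
scene peak_grip 0.68 [ 0.572 -0.177  0.116] [210. 239.]
scene peak_grip 0.37 [ 0.585 -0.182  0.093] [210. 249.]
scene bottle 0.77 [ 0.495  0.019 -0.002] [275. 216.]
scene carton 0.68 [ 0.501  0.484 -0.004] [426. 172.]
scene crate 0.68 [ 0.489 -0.479 -0.001] [ 92. 269.]
scene crate 0.41 [ 0.636  0.173 -0.001] [347. 242.]
scene tin 0.71 [ 0.727 -0.009  0.002] [296. 293.]
scene tin 0.38 [0.522 0.226 0.093] [352. 183.]
top stand 0.92 [ 0.638  0.175 -0.001] [217. 186.]
top tray_hinge 0.65 [0.708 0.143 0.075] [225. 159.]

[... 256 characters left out ...]
op dial 0.93 [0.323 0.137 0.085] [227. 286.]
top dial 0.81 [ 0.579 -0.181  0.084] [331. 200.]
top peak_grip 0.82 [0.315 0.13  0.114] [228. 289.]
top peak_grip 0.66 [ 0.57  -0.183  0.113] [333. 201.]
top bottle 0.7 [ 0.499  0.476 -0.001] [121. 230.]
top bottle 0.67 [0.495 0.02  0.003] [266. 230.]
top bottle 0.57 [ 0.578 -0.181  0.088] [332. 200.]
top carton 0.77 [ 0.502  0.48  -0.003] [120. 229.]
top carton 0.16 [ 0.569 -0.185  0.112] [334. 202.]
top crate 0.79 [ 0.488 -0.477 -0.   ] [421. 231.]
top tin 0.7 [ 0.726 -0.015 -0.   ] [276. 158.]
top tin 0.36 [0.641 0.176 0.058] [215. 182.]
1.3 [ 0.15932917 -0.60433253  0.23133144] [3.11551600e+00 4.03810827e-01 1.38769219e-05] 0.08556759084818379
```

View pics/a.png

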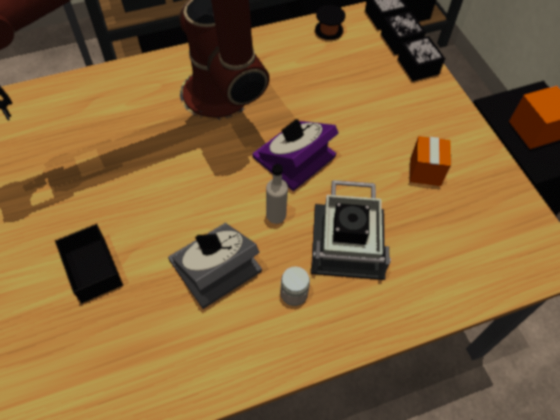

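View pics/b.png

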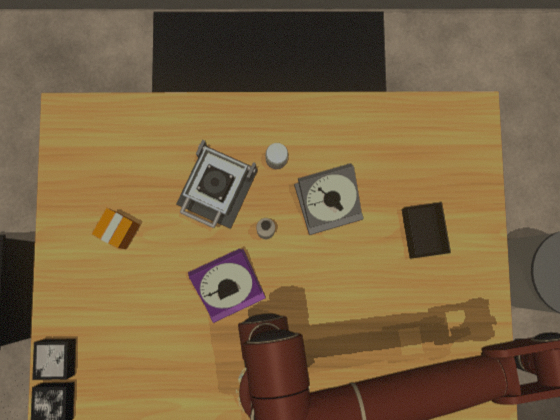

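Listed stand at scene (348,243) / top (217,186). Candidates for the readout are the grey housing, scene (215,264) / top (329,202), and the purple one, scene (294,156) / top (228,285). I choose the grey one: the purple is a look-alike, and grey stands on the side opposite the stand. One close crop will check this and the hand angle.

Run:
```python
from h import *
fs=grab_frame("scene");ft=grab_frame("top")
H=[]
for f,c in((fs,"scene"),(ft,"top")):
    m=[d for d in outline_of(c,"readout")][:3]
    for d in m: ys,xs=np.nonzero(d["pixels"]);print(c,d["p"],xs.mean(),ys.mean())
# overlay dial ticks for housing yaw candidates, fit offset later
a=cv2.resize(fs["frame"][215:310,160:270],None,fx=5,fy=5,interpolation=cv2.INTER_CUBIC)
b=cv2.resize(ft["frame"][155:245,285:375],None,fx=5,fy=5,interpolation=cv2.INTER_CUBIC)[:475]
b=cv2.copyMakeBorder(b,0,475-b.shape[0],0,0,cv2.BORDER_CONSTANT)
im=np.hstack([a,b]);im=cv2.resize(im,None,fx=.79,fy=.79,interpolation=cv2.INTER_AREA);print(im.shape)
cv2.imwrite("pics/c.png",im)
# yaw from outline in top: minAreaRect
m=[d for d in outline_of("top","readout") if abs(np.nonzero(d["pixels"])[1].mean()-329)<25][0]["pixels"]
c=cv2.findContours(m.astype(np.uint8),0,1)[0];r=cv2.minAreaRect(max(c,key=cv2.contourArea));print(r)
```

```text
scene 0.9 298.6034583821805 150.39888628370457
scene 0.8 216.10036457216384 262.8601758524555
top 0.72 329.1073806078148 198.00260492040522
top 0.66 226.5201793721973 284.162331838565
(375, 790, 3)
((330.0566101074219, 198.19810485839844), (58.103519439697266, 62.636417388916016), 74.05460357666016)
```

View pics/c.png

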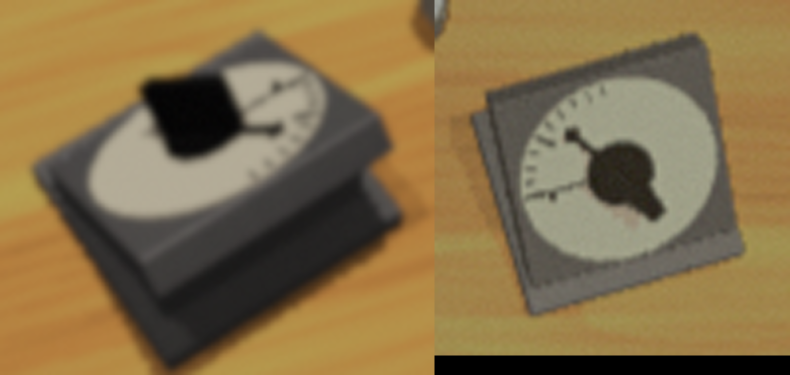

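The picture shows the grey housing (crop right, centre about (620,170)) turned about +15°. The thin live hand lies at 0 (525,197), the peak hand points to about (572,133), roughly 57°, and the knob tail is at (655,212). I'll push the tail of the bar up-slope with the shut fingers, since the tool can't tilt.

```bash
cat >> h.py <<'E'
D=np.array([.584,-.179,.089]);TH=.268
xh=np.array([np.cos(TH),np.sin(TH),0]);yh=np.array([-np.sin(TH),np.cos(TH),0]);Z=np.array([0,0,1.])
c5,s5=np.cos(np.radians(35)),np.sin(np.radians(35));S=c5*xh+s5*Z;N=-s5*xh+c5*Z
def edge(phi,lever=.024,h=.043):
    p=np.radians(phi);t=np.cos(p)*yh+np.sin(p)*S;v=-np.sin(p)*yh+np.cos(p)*S
    return D-lever*t-.007*v+h*N,v
def rel(P,s=None):
    s=s or state();return (R.from_rotvec(s["tcp_rot"]).as_matrix().T@(np.array(P)-s["tcp_pos"])/.2).round(3)
E
python3 - <<'E'
from h import *
psi=.47;ux=np.array([np.cos(psi),np.sin(psi),0]);ty=np.array([np.sin(psi),-np.cos(psi),0])
for phi in(58,45,30,15,0,-5):
    e,v=edge(phi); gap=.02 if phi==58 else 0
    vv=v*[1,1,0];vv/=np.linalg.norm(vv)
    tc=e-.011*ux-.0145*ty-gap*vv-.012*Z
    print(phi,e.round(3),tc.round(3),rel(tc))
f=grab_frame("top");g=f["frame"].copy()
# measured tip check: project hand angles at radius 50mm,h 10mm and knob tail corner
for phi in range(0,91,10):
    p=np.radians(phi);t=np.cos(p)*yh+np.sin(p)*S
    print(phi,((px(f,D+.07*t)[0]-[285,155])*3.95+[435,0]).round(0),((px(f,D-.03*t+.043*N)[0]-[285,155])*3.95+[435,0]).round(0))
E
```

```text
58 [ 0.543 -0.197  0.11 ] [ 0.513 -0.175  0.098] [ 2.258 -1.627  0.664]
45 [ 0.546 -0.202  0.112] [ 0.53  -0.194  0.1  ] [ 2.314 -1.512  0.658]
30 [ 0.551 -0.206  0.114] [ 0.534 -0.198  0.102] [ 2.33  -1.486  0.647]
15 [ 0.556 -0.209  0.117] [ 0.539 -0.201  0.105] [ 2.351 -1.466  0.633]
0 [ 0.561 -0.21   0.12 ] [ 0.545 -0.202  0.108] [ 2.375 -1.453  0.615]
-5 [ 0.563 -0.21   0.121] [ 0.546 -0.202  0.109] [ 2.384 -1.45   0.609]
0 [529. 195.] [670. 184.]
10 [528. 181.] [670. 190.]
20 [529. 166.] [669. 197.]
30 [533. 152.] [668. 203.]
40 [539. 138.] [665. 209.]
50 [548. 125.] [661. 214.]
60 [559. 113.] [656. 219.]
70 [572. 104.] [650. 223.]
80 [586.  96.] [644. 227.]
90 [601.  90.] [638. 229.]
```

```bash
python3 -m pendant '[{"offset":[0.2,-0.15,0],"yaw":-0.07,"claw":0},{"offset":[0.4,-0.3,0],"yaw":-0.14,"claw":0},{"offset":[0.6,-0.43,0],"yaw":-0.14,"claw":0},{"offset":[0.8,-0.58,0],"yaw":-0.14,"claw":0},{"offset":[1,-0.72,0],"yaw":-0.14,"claw":0},{"offset":[1,-0.72,0],"yaw":-0.14,"claw":0}]'
python3 -c "
from h import *
s=state();M=R.from_rotvec(s['tcp_rot']).as_matrix();print(np.arctan2(M[1,0],M[0,0]),M[:,2],rel([.513,-.175,.231]))"
```

```text
time_s: 2.35
tcp_pos: [0.3176, -0.4121, 0.2315]
tcp_rot: [3.05, 0.75, 0.001]
contact_force: [-1.1, 1.1, 0.3]
width: 0.0
gripper_force: 0.0
0.48210521598761463 [ 5.61322085e-04 -2.12832012e-04 -9.99999820e-01] [ 1.415 -0.598  0.003]
```

```bash
python3 -m pendant '[{"offset":[0.25,-0.1,0],"yaw":0,"claw":0},{"offset":[0.5,-0.21,0],"yaw":0,"claw":0},{"offset":[0.75,-0.32,0],"yaw":0,"claw":0},{"offset":[1,-0.42,0],"yaw":0,"claw":0},{"offset":[1,-0.42,0],"yaw":0,"claw":0}]'
python3 -m pendant '[{"offset":[0.2,-0.08,0],"yaw":0,"claw":0},{"offset":[0.41,-0.18,0],"yaw":0,"claw":0},{"offset":[0.41,-0.18,0.2],"yaw":0,"claw":0},{"offset":[0.41,-0.18,0.4],"yaw":0,"claw":0},{"offset":[0.41,-0.18,0.55],"yaw":0,"claw":0},{"offset":[0.41,-0.18,0.65],"yaw":0,"claw":0},{"offset":[0.41,-0.18,0.65],"yaw":0,"claw":0}]'
python3 - <<'E'
from h import *
for tc in([.530,-.194,.1],[.534,-.198,.102],[.539,-.201,.105],[.545,-.202,.108],[.549,-.201,.108]): print(rel(tc))
f=grab_frame("scene");cv2.imwrite("pics/d.png",cv2.resize(f["frame"][180:310,130:300],None,fx=4,fy=4,interpolation=cv2.INTER_CUBIC))
E
```

```text
time_s: 2.98
tcp_pos: [0.4563, -0.2461, 0.2314]
tcp_rot: [3.051, 0.75, 0.0]
contact_force: [0.9, 0.0, -0.1]
width: 0.0002
gripper_force: 0.0
time_s: 3.85
tcp_pos: [0.51, -0.1784, 0.0997]
tcp_rot: [-3.051, -0.741, 0.004]
contact_force: [0.3, 1.6, 0.1]
width: 0.0002
gripper_force: 0.0
[ 0.053  0.115 -0.002]
[ 0.062  0.142 -0.012]
[ 0.077  0.167 -0.027]
[ 0.101  0.185 -0.042]
[ 0.122  0.19  -0.042]
```

View pics/d.png

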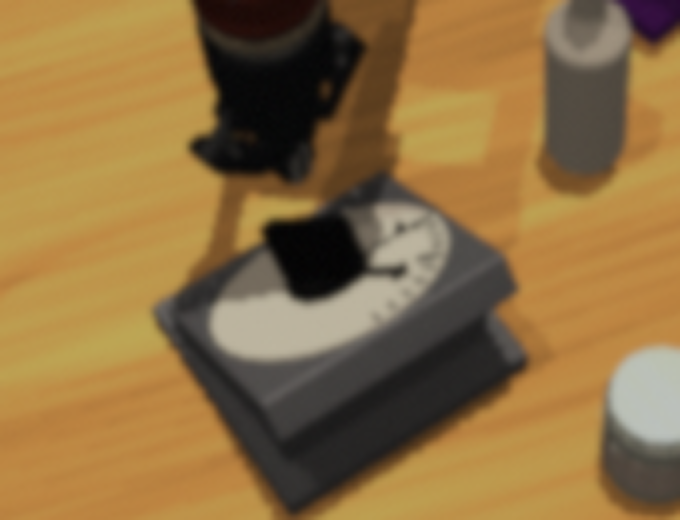

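The crop shows the shut fingertips at about (290,175) in front of the knob at (310,255), with the peak hand at (400,270) and the dial clear. I start the push.

```bash
python3 -m pendant '[{"offset":[0.03,0.06,0],"yaw":0,"claw":0},{"offset":[0.053,0.115,0],"yaw":0,"claw":0},{"offset":[0.06,0.13,-0.005],"yaw":0,"claw":0},{"offset":[0.062,0.142,-0.01],"yaw":0,"claw":0},{"offset":[0.07,0.155,-0.02],"yaw":0,"claw":0},{"offset":[0.077,0.167,-0.027],"yaw":0,"claw":0},{"offset":[0.085,0.175,-0.035],"yaw":0,"claw":0},{"offset":[0.085,0.175,-0.035],"yaw":0,"claw":0}]'
python3 - <<'E'
from h import *
f=grab_frame("scene");g=f["frame"]
cv2.imwrite("pics/e.png",cv2.resize(g[200:310,150:280],None,fx=5,fy=5,interpolation=cv2.INTER_CUBIC))
for p in range(0,61,10):
    t=np.cos(np.radians(p))*yh+np.sin(np.radians(p))*S;print(p,((px(f,D+.07*t)[0]-[150,200])*5).round())
E
```

```text
time_s: 4.9
tcp_pos: [0.5413, -0.2016, 0.1075]
tcp_rot: [3.052, 0.743, -0.005]
contact_force: [-5.0, -2.2, 0.2]
width: 0.0
gripper_force: 2.4
0 [428. 174.]
10 [436. 182.]
20 [441. 193.]
30 [442. 205.]
40 [438. 219.]
50 [431. 234.]
60 [419. 249.]
```

View pics/e.png

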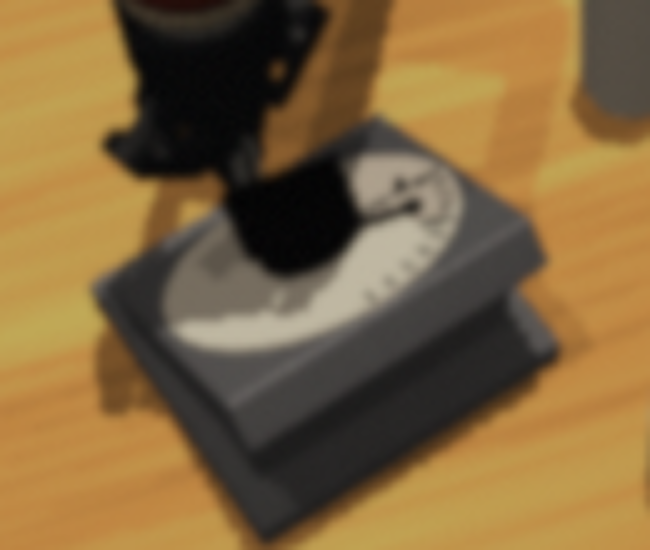

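The knob turns: peak hand at (412,207) in the crop, about 25°. Force is 5 N.

```bash
python3 -m pendant '[{"offset":[0.01,0.005,-0.005],"yaw":0,"claw":0},{"offset":[0.02,0.008,-0.01],"yaw":0,"claw":0},{"offset":[0.03,0.01,-0.015],"yaw":0,"claw":0},{"offset":[0.035,0.01,-0.015],"yaw":0,"claw":0},{"offset":[0.035,0.01,-0.015],"yaw":0,"claw":0}]'
cat > look.py <<'E'
from h import *
import sys
f=grab_frame("scene");g=f["frame"]
for c,a in(("scene",sys.argv[1:2]),):
    K=np.array([[f["fx"],0,f["cx"]],[0,f["fy"],f["cy"]],[0,0,1]])
    # rectify dial plane, hand height ~9 mm: image 400px = 160 mm, x right = -yh , y up = S
    def P(u,v,h=float(sys.argv[2]) if len(sys.argv)>2 else .004): return D+(u-200)/2500*(-yh)+(200-v)/2500*S+h*N
    src=np.float32([[0,0],[399,0],[399,399],[0,399]]);dst=np.float32([px(f,P(*s))[0] for s in src])
    cv2.imwrite("pics/"+a[0],cv2.warpPerspective(g,cv2.getPerspectiveTransform(src,dst),(400,400),flags=cv2.INTER_CUBIC|cv2.WARP_INVERSE_MAP))
E
python3 look.py f.png
```

```text
time_s: 5.58
tcp_pos: [0.5484, -0.2017, 0.1112]
tcp_rot: [3.049, 0.742, -0.006]
contact_force: [-6.6, -6.3, 1.6]
width: 0.0004
gripper_force: 4.3
```

View pics/f.png

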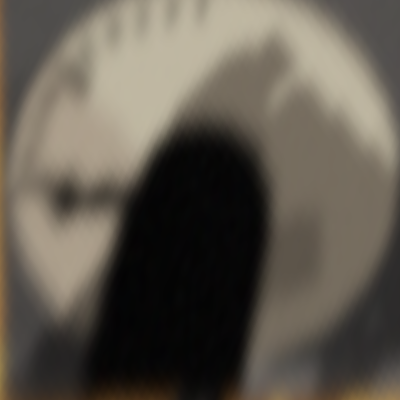

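The rectified dial shows the peak hand's tip at about (65,195), lying over the live hand at about 0. I nudge on to feel the stop.

```bash
python3 -m pendant '[{"offset":[0.007,0.001,-0.003],"yaw":0,"claw":0},{"offset":[0.007,0.001,-0.003],"yaw":0,"claw":0}]'
python3 -m pendant '[{"offset":[0.007,0.001,-0.003],"yaw":0,"claw":0},{"offset":[0.007,0.001,-0.003],"yaw":0,"claw":0}]'
```

```text
time_s: 5.88
tcp_pos: [0.5486, -0.2016, 0.1113]
tcp_rot: [3.049, 0.742, -0.01]
contact_force: [-10.3, -7.8, 2.6]
width: 0.0001
gripper_force: 5.9
time_s: 6.12
tcp_pos: [0.5488, -0.2016, 0.1114]
tcp_rot: [3.049, 0.742, -0.015]
contact_force: [-12.7, -10.0, 2.9]
width: -0.0003
gripper_force: 7.6
```

TCP no longer advances while force rises, so it is at the zero stop. I back off and rise.

```bash
python3 -m pendant '[{"offset":[-0.1,-0.02,0],"yaw":0,"claw":0},{"offset":[-0.2,-0.04,-0.1],"yaw":0,"claw":0},{"offset":[-0.2,-0.04,-0.35],"yaw":0,"claw":0},{"offset":[-0.2,-0.04,-0.6],"yaw":-0.1,"claw":0.5},{"offset":[-0.2,-0.04,-0.85],"yaw":-0.2,"claw":0.5},{"offset":[-0.2,-0.04,-1],"yaw":-0.3,"claw":0.5},{"offset":[-0.2,-0.04,-1],"yaw":-0.42,"claw":0.5},{"offset":[-0.2,-0.04,-1],"yaw":-0.42,"claw":0.5}]'
python3 look.py g.png
python3 - <<'E'
from h import *
s=state();M=R.from_rotvec(s['tcp_rot']).as_matrix();print(np.arctan2(M[1,0],M[0,0]))
F={c:grab_frame(c) for c in("scene","top")}
# pixel evidence of handle in both views -> triangulate network results incl. stand params
for c in F:
    for n in("tray_handle","tray_hinge","stand","tray_floor","unit"):
        d=pinpoint(c,n)
        if d: print(c,n,w(F[c],d[0]["location"]).round(3))
# fit: project bar ends for the model, crop
st=np.array([.6385,.1745,0]);y=-.433;X=np.array([np.cos(y),np.sin(y),0]);Y=np.array([-np.sin(y),np.cos(y),0])
tiles=[]
for c in F:
    g=cv2.resize(F[c]["frame"],None,fx=4,fy=4,interpolation=cv2.INTER_CUBIC)
    for e in(-.052,.052):
        p=px(F[c],st-.122*X+e*Y+.095*Z)[0];cv2.circle(g,tuple(int(v) for v in p*4+2),3,(0,0,255),-1)
    q=(px(F[c],st-.04*X+.08*Z)[0]*4).astype(int);tiles.append(g[q[1]-190:q[1]+190,q[0]-190:q[0]+190])
cv2.imwrite("pics/h.png",np.hstack(tiles+[]))
E
```

```text
time_s: 7.12
tcp_pos: [0.5136, -0.2099, 0.3127]
tcp_rot: [2.648, 1.689, 0.002]
contact_force: [-0.2, 0.0, -1.9]
width: 0.0426
gripper_force: 0.0
1.134614366985793
scene tray_handle [0.525 0.226 0.095]
scene tray_hinge [0.716 0.135 0.072]
scene stand [ 0.636  0.177 -0.001]
scene tray_floor [0.64  0.176 0.06 ]
scene unit [0.637 0.17  0.06 ]
top tray_handle [0.526 0.226 0.097]
top tray_hinge [0.706 0.142 0.077]
top stand [ 0.64   0.174 -0.002]
top tray_floor [0.64  0.173 0.058]
top unit [0.632 0.17  0.058]
```

View pics/g.png

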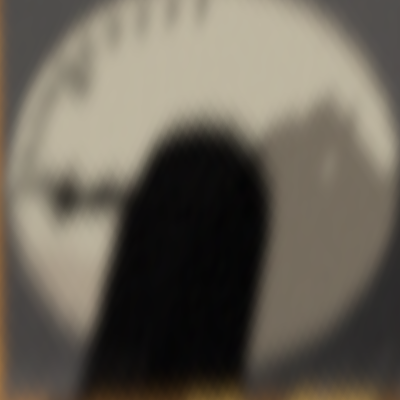

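View pics/h.png

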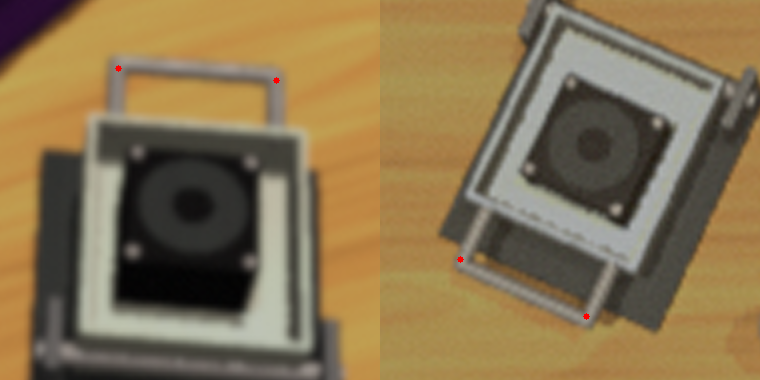

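Peak hand on zero. The model dots sit on the handle bar within about 2 mm in both views. I transfer over the bottle at z 0.31.

```bash
python3 -m pendant '[{"offset":[0.25,-0.11,0],"yaw":0,"claw":0.5},{"offset":[0.5,-0.22,0],"yaw":0,"claw":0.5},{"offset":[0.75,-0.33,0],"yaw":0,"claw":0.5},{"offset":[1,-0.434,0],"yaw":0,"claw":0.5},{"offset":[1,-0.434,0],"yaw":0,"claw":0.5}]'
python3 -m pendant '[{"offset":[0.25,-0.11,0],"yaw":0,"claw":0.5},{"offset":[0.5,-0.22,0],"yaw":0,"claw":0.5},{"offset":[0.75,-0.33,0],"yaw":0,"claw":0.5},{"offset":[1,-0.434,0],"yaw":0,"claw":0.5},{"offset":[1,-0.434,0],"yaw":0,"claw":0.5},{"offset":[1,-0.434,0],"yaw":0,"claw":0.5}]'
python3 -c "
from h import *
s=state();M=R.from_rotvec(s['tcp_rot']).as_matrix();print(np.arctan2(M[1,0],M[0,0]),rel([.5255,.227,.079]))"
```

```text
time_s: 8.4
tcp_pos: [0.5182, 0.0108, 0.3128]
tcp_rot: [-2.643, -1.699, -0.001]
contact_force: [0.4, -0.7, -0.4]
width: 0.0428
gripper_force: 0.0
time_s: 9.15
tcp_pos: [0.5238, 0.2248, 0.3123]
tcp_rot: [2.647, 1.69, -0.001]
contact_force: [0.1, -1.3, -0.5]
width: 0.0427
gripper_force: 0.0
1.1366223823311838 [0.014 0.003 1.167]
```

```bash
python3 -m pendant '[{"offset":[0.014,0,0.25],"yaw":0,"claw":0.5},{"offset":[0.014,0,0.5],"yaw":0,"claw":0.5},{"offset":[0.014,0,0.7],"yaw":0,"claw":0.5},{"offset":[0.014,0,0.85],"yaw":0,"claw":0.5},{"offset":[0.014,0,0.95],"yaw":0,"claw":0.5},{"offset":[0.014,0,1],"yaw":0,"claw":0.5}]'
python3 -m pendant '[{"offset":[0,0,0.08],"yaw":0,"claw":0.5},{"offset":[0,0,0.165],"yaw":0,"claw":0.5},{"offset":[0,0,0.165],"yaw":0,"claw":0.3},{"offset":[0,0,0.165],"yaw":0,"claw":0.22},{"offset":[0,0,0.165],"yaw":0,"claw":0.18},{"offset":[0,0,0.165],"yaw":0,"claw":0.18}]'
```

```text
time_s: 9.9
tcp_pos: [0.5248, 0.2273, 0.1117]
tcp_rot: [-2.648, -1.69, 0.001]
contact_force: [-0.3, -0.7, 0.4]
width: 0.0427
gripper_force: 0.0
time_s: 10.65
tcp_pos: [0.5251, 0.2286, 0.0802]
tcp_rot: [2.647, 1.692, 0.002]
contact_force: [0.0, -0.3, -0.5]
width: 0.0154
gripper_force: 0.0
```

Bar centred between the pads without contact. Grip.

```bash
python3 -m pendant '[{"offset":[0,0,0],"yaw":0,"claw":0},{"offset":[0,0,0],"yaw":0,"claw":0},{"offset":[0,0,0],"yaw":0,"claw":0},{"offset":[0,0,0],"yaw":0,"claw":0}]'
```

```text
time_s: 11.15
tcp_pos: [0.5252, 0.2285, 0.0802]
tcp_rot: [2.647, 1.692, 0.002]
contact_force: [-0.6, -0.9, 4.0]
width: 0.0097
gripper_force: 58.8
```

```bash
python3 -m pendant '[{"offset":[0,0.002,-0.022],"yaw":0,"claw":0},{"offset":[0,0.005,-0.045],"yaw":0,"claw":0},{"offset":[0,0.009,-0.067],"yaw":0,"claw":0},{"offset":[0,0.013,-0.09],"yaw":0,"claw":0}]'
python3 - <<'E'
from h import *
s=state();P0=np.array([.5252,.2285,.0802]);d=s["tcp_pos"]-P0
for th in (5,10,15,20,25,30,35,37,38,40):
    a=np.radians(th);print(th,((207*(1-np.cos(a))+20*np.sin(a))/200).round(3),((207*np.sin(a)-20*(1-np.cos(a)))/200).round(3))
print(d,pinpoint("scene","tray_handle")[:1],s["wrist_torque"])
E
```

```text
time_s: 11.65
tcp_pos: [0.5268, 0.2277, 0.0952]
tcp_rot: [-2.646, -1.691, -0.001]
contact_force: [7.4, 3.2, -10.1]
width: 0.01
gripper_force: 58.2
5 0.013 0.09
10 0.033 0.178
15 0.061 0.264
20 0.097 0.348
25 0.139 0.428
30 0.189 0.504
35 0.245 0.576
37 0.269 0.603
38 0.281 0.616
40 0.306 0.642
[ 0.00160096 -0.00084467  0.01504192] [{'location': [0.2019, -0.0822, 1.4381], 'p': 0.58}] [ 0.64044866 -0.8725207   0.06655061]
```

```bash
python3 -m pendant '[{"offset":[0,0.004,-0.022],"yaw":0,"claw":0},{"offset":[0,0.009,-0.044],"yaw":0,"claw":0},{"offset":[0,0.014,-0.066],"yaw":0,"claw":0},{"offset":[0,0.02,-0.088],"yaw":0,"claw":0},{"offset":[0,0.026,-0.11],"yaw":0,"claw":0},{"offset":[0,0.033,-0.132],"yaw":0,"claw":0},{"offset":[0,0.04,-0.153],"yaw":0,"claw":0},{"offset":[0,0.048,-0.174],"yaw":0,"claw":0},{"offset":[0,0.056,-0.195],"yaw":0,"claw":0},{"offset":[0,0.065,-0.216],"yaw":0,"claw":0},{"offset":[0,0.074,-0.237],"yaw":0,"claw":0},{"offset":[0,0.084,-0.258],"yaw":0,"claw":0}]'
```

```text
time_s: 13.2
tcp_pos: [0.5401, 0.2214, 0.1456]
tcp_rot: [-2.643, -1.689, 0.005]
contact_force: [3.1, 6.0, -9.2]
width: 0.0095
gripper_force: 58.3
```

```bash
python3 -m pendant '[{"offset":[0,0.01,-0.02],"yaw":0,"claw":0},{"offset":[0,0.02,-0.04],"yaw":0,"claw":0},{"offset":[0,0.031,-0.06],"yaw":0,"claw":0},{"offset":[0,0.042,-0.08],"yaw":0,"claw":0},{"offset":[0,0.054,-0.099],"yaw":0,"claw":0},{"offset":[0,0.066,-0.118],"yaw":0,"claw":0},{"offset":[0,0.079,-0.137],"yaw":0,"claw":0},{"offset":[0,0.092,-0.156],"yaw":0,"claw":0},{"offset":[0,0.105,-0.174],"yaw":0,"claw":0},{"offset":[0,0.119,-0.192],"yaw":0,"claw":0},{"offset":[0,0.133,-0.21],"yaw":0,"claw":0},{"offset":[0,0.148,-0.228],"yaw":0,"claw":0}]'
cat > ang.py <<'E'
from h import *
s=state();f=grab_frame("top")
# peak hand angle: dark pixels on rectified dial at hand height
def scan(c,f,h=.006):
    g=f["frame"].astype(float).sum(2).astype(np.float32);best=[]
    for th in np.arange(-10,80,1.):
        p=np.radians(th);t=np.cos(p)*yh+np.sin(p)*S
        q=px(f,[D+r*t+h*N for r in np.arange(.045,.062,.002)])
        best.append(cv2.remap(g,q[None,:,0].astype(np.float32),q[None,:,1].astype(np.float32),cv2.INTER_LINEAR).mean())
    b=np.array(best);i=b.argsort()[:6]
    wgt=np.clip(np.median(b)-30-b,0,None);print(c,(np.arange(-10,80)[i]),b[i].round(),"centroid",((wgt*np.arange(-10,80)).sum()/wgt.sum()).round(1))
scan("top",f);fs=grab_frame("scene");scan("scene",fs)
d=s["tcp_pos"]-np.array([.5252,.2285,.0802]);hx=np.hypot(d[0],d[1]);
print("arc angle",np.degrees(np.arctan2(20+d[2]*1000,207-hx*1000))-5.52,"radius",np.hypot(20+d[2]*1000,207-hx*1000))
for c,ff in(("top",f),("scene",fs)):
    q=pinpoint(c,"tray_handle")
    if q:print(c,q[0]["p"],w(ff,q[0]["location"]).round(4))
E
python3 ang.py; python3 look.py i.png .006
```

```text
time_s: 14.7
tcp_pos: [0.5643, 0.2104, 0.1913]
tcp_rot: [-2.637, -1.687, 0.014]
contact_force: [-8.2, 8.0, -2.3]
width: 0.0097
gripper_force: 59.0
top [33 34 32 35 31 36] [217. 221. 228. 241. 249. 273.] centroid 32.8
scene [38 37 39 36 40 35] [232. 233. 238. 240. 247. 254.] centroid 37.5
arc angle 33.13617283219793 radius 209.84932054557441
scene 0.45 [ 0.7277 -0.0116  0.0058]
```

View pics/i.png

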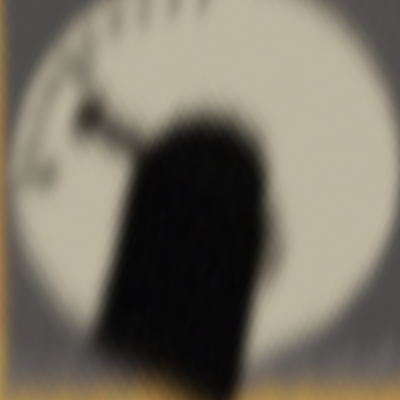

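Rectified dial: hand near (88,115), still below the long 40 tick (78,62). The two views differ by 5°, so I refine the dial pose from its white disc and then read again.

```bash
cat > fit.py <<'E'
from h import *
from scipy.optimize import least_squares
F={c:grab_frame(c) for c in("top","scene")};C={}
for c,f in F.items():
    g=f["frame"].astype(int);m=((g.min(2)>95)&(g.max(2)-g.min(2)<75)).astype(np.uint8)
    roi=np.zeros_like(m);poly=px(f,[D+.092*(np.cos(a)*yh+np.sin(a)*S) for a in np.arange(0,6.3,.1)]).astype(np.int32);cv2.fillPoly(roi,[poly],1)
    cn=cv2.findContours(m*roi,0,cv2.CHAIN_APPROX_NONE)[0];k=cv2.convexHull(max(cn,key=cv2.contourArea))[:,0].astype(float);C[c]=k
    print(c,len(k),cv2.fitEllipse(k.astype(np.float32)))
def axes(th):
    x=np.array([np.cos(th),np.sin(th),0]);return np.array([-np.sin(th),np.cos(th),0]),c5*x+s5*Z,-s5*x+c5*Z
a=np.arange(0,2*np.pi,.02)
def res(p):
    y,s,n=axes(p[3]);out=[]
    for c,f in F.items():
        q=px(f,p[:3]+.078*(np.cos(a)[:,None]*y+np.sin(a)[:,None]*s));k=C[c]
        d=np.linalg.norm(k[:,None]-q[None],axis=2);i=d.argmin(1);sg=np.sign(((k-q[i])*(q[i]-q.mean(0))).sum(1));out+=list(d.min(1)*sg)
    return np.array(out)
r=least_squares(res,[*D,TH],loss="soft_l1",x_scale=[.01,.01,.01,.1],diff_step=1e-3);print(r.x.round(4),np.abs(r.fun).mean())
np.save("dial.npy",r.x)
E
python3 fit.py
cat >> h.py <<'E'
import os
if os.path.exists("dial.npy"):
    _p=np.load("dial.npy");D=_p[:3];TH=_p[3]
    xh=np.array([np.cos(TH),np.sin(TH),0]);yh=np.array([-np.sin(TH),np.cos(TH),0]);S=c5*xh+s5*Z;N=-s5*xh+c5*Z
E
sed -i 's/^scan("top",f);.*/fs=grab_frame("scene")\nfor h in (.004,.008,.012,.016): print(h);scan("top",f,h);scan("scene",fs,h)/' ang.py
python3 ang.py
```

```text
top 27 ((331.2337341308594, 198.7581787109375), (47.711090087890625, 52.797088623046875), 41.060401916503906)
scene 25 ((211.91012573242188, 250.06130981445312), (32.89887619018555, 65.05207061767578), 65.06071472167969)
[ 0.5856 -0.1792  0.0895  0.2979] 0.924192574889301
0.004
top [32 33 31 34 30 35] [220. 223. 231. 240. 253. 268.] centroid 32.4
scene [34 35 33 36 32 37] [247. 249. 249. 256. 258. 266.] centroid 34.0
0.008
top [34 33 35 32 36 31] [196. 204. 208. 226. 236. 253.] centroid 33.8
scene [41 42 40 43 39 44] [227. 230. 233. 238. 245. 250.] centroid 41.0
0.012
top [35 36 34 37 33 38] [187. 189. 201. 210. 226. 246.] centroid 35.2
scene [48 49 47 50 46 51] [238. 239. 243. 250. 253. 265.] centroid 48.2
0.016
top [37 36 38 35 39 34] [185. 189. 195. 209. 225. 246.] centroid 36.7
scene [55 54 56 58 57 59] [270. 274. 275. 276. 277. 288.] centroid 57.4
arc angle 33.440832856016485 radius 209.99171794165818
scene 0.61 [0.5633 0.2047 0.2046]
```

Both views agree at about 33° with the arc from the TCP (33.4°). Next up to commanded 40°.

```bash
python3 -m pendant '[{"offset":[0,0.012,-0.014],"yaw":0,"claw":0},{"offset":[0,0.024,-0.028],"yaw":0,"claw":0},{"offset":[0,0.036,-0.04],"yaw":0,"claw":0},{"offset":[0,0.048,-0.053],"yaw":0,"claw":0},{"offset":[0,0.061,-0.066],"yaw":0,"claw":0},{"offset":[0,0.061,-0.066],"yaw":0,"claw":0}]'
sed -i 's/(.004,.008,.012,.016)/(.002,.003,.004)/' ang.py; python3 ang.py
```

```text
time_s: 16.0
tcp_pos: [0.5757, 0.2052, 0.2063]
tcp_rot: [-2.637, -1.688, 0.013]
contact_force: [-12.1, 5.8, 4.6]
width: 0.0095
gripper_force: 58.7
0.002
top [37 38 36 39 35 40] [220. 222. 227. 235. 244. 257.] centroid 36.9
scene [36 35 37 34 38 33] [249. 250. 253. 257. 263. 269.] centroid 35.1
0.003
top [38 37 39 36 40 35] [215. 215. 226. 228. 249. 249.] centroid 37.3
scene [37 38 36 39 35 40] [241. 242. 247. 249. 260. 261.] centroid 36.9
0.004
top [38 37 39 36 40 35] [209. 211. 218. 228. 237. 256.] centroid 37.7
scene [39 40 38 41 37 42] [235. 238. 240. 248. 251. 262.] centroid 38.6
arc angle 38.45779996293727 radius 210.43612362475426
top 0.49 [ 0.582  -0.1803 -0.0023]
scene 0.83 [0.5741 0.2017 0.2198]
```

```bash
cat > tick.py <<'E'
from h import *
F={c:grab_frame(c) for c in("top","scene")}
for c,f in F.items():
    g=f["frame"].astype(float).sum(2).astype(np.float32);T=np.arange(-8,98,1.)
    b=[]
    for th in T:
        p=np.radians(th);t=np.cos(p)*yh+np.sin(p)*S;q=px(f,[D+r*t for r in np.arange(.066,.074,.002)])
        b.append(cv2.remap(g,q[None,:,0].astype(np.float32),q[None,:,1].astype(np.float32),cv2.INTER_LINEAR).mean())
    b=np.array(b);mins=[(int(T[i]),int(b[i])) for i in range(1,len(b)-1) if b[i]<=b[i-1] and b[i]<b[i+1]];print(c,mins)
E
python3 tick.py
```

```text
top [(0, 326), (10, 384), (20, 383), (31, 396), (41, 334), (51, 381), (61, 375), (71, 388), (82, 407), (91, 389)]
scene [(1, 396), (18, 459), (41, 386), (59, 449), (70, 453), (80, 446), (90, 442)]
```

Run:
```python
from h import *
f=grab_frame("scene");D0=np.array([.584,-.179,.089]);th=.268
x0=np.array([np.cos(th),np.sin(th),0]);y0=np.array([-np.sin(th),np.cos(th),0]);S0=c5*x0+s5*Z;N0=-s5*x0+c5*Z
im=cv2.imread("pics/g.png").sum(2).astype(float)
Rm=R.from_rotvec(np.ravel(f["rvec"])).as_matrix();cam=-Rm.T@np.ravel(f["tvec"])
for u in(55,65,75):
    col=im[160:235,u];wt=np.clip(np.median(col)-60-col,0,None);v=160+(wt*np.arange(75)).sum()/wt.sum()
    P=D0+(u-200)/2500*(-y0)+(200-v)/2500*S0+.004*N0;d=P-cam
    o=[]
    for h in(.002,.003,.004,.005,.006):
        Q=cam+d*((D+h*N-cam)@N)/(d@N)-D;o.append(round(np.degrees(np.arctan2(Q@S,Q@yh)),1))
    print(u,round(v,1),o)
```

```text
55 196.1 [np.float64(-1.2), np.float64(0.6), np.float64(2.4), np.float64(4.2), np.float64(6.0)]
65 197.3 [np.float64(-2.0), np.float64(-0.1), np.float64(1.8), np.float64(3.8), np.float64(5.7)]
75 197.4 [np.float64(-2.4), np.float64(-0.4), np.float64(1.7), np.float64(3.8), np.float64(5.9)]
```

Dial calibrated at zero gives about 37°, arc about 38.4° (some slip of the bar in the pads). Raise 2.3° more and re-read.

```bash
python3 -m pendant '[{"offset":[0,0.009,-0.01],"yaw":0,"claw":0},{"offset":[0,0.018,-0.02],"yaw":0,"claw":0},{"offset":[0,0.028,-0.03],"yaw":0,"claw":0},{"offset":[0,0.028,-0.03],"yaw":0,"claw":0}]'
python3 ang.py; python3 look.py j.png 0.0
```

```text
time_s: 16.85
tcp_pos: [0.5805, 0.203, 0.2119]
tcp_rot: [-2.636, -1.688, 0.014]
contact_force: [-11.2, 7.7, 4.4]
width: 0.0096
gripper_force: 58.6
0.002
top [39 40 38 41 37 36] [197. 199. 210. 218. 230. 253.] centroid 38.3
scene [38 37 39 36 40 35] [248. 249. 252. 255. 260. 267.] centroid 37.2
0.003
top [40 39 41 38 37 42] [195. 196. 209. 212. 232. 243.] centroid 38.8
scene [39 40 38 41 37 42] [242. 243. 246. 248. 257. 261.] centroid 38.9
0.004
top [40 39 41 38 42 37] [191. 197. 203. 213. 231. 234.] centroid 39.1
scene [41 42 40 43 39 44] [237. 239. 240. 246. 248. 263.] centroid 40.6
arc angle 40.564450424518284 radius 210.60588054206985
scene 0.71 [0.5759 0.1995 0.2253]
```

Run:
```python
from h import *
f=grab_frame("top");g=f["frame"]
p=px(f,D)[0]
a=cv2.resize(g[int(p[1])-32:int(p[1])+32,int(p[0])-32:int(p[0])+32],(400,400),interpolation=cv2.INTER_CUBIC)
cv2.imwrite("pics/k.png",np.hstack([a,cv2.imread("pics/j.png")]))
```

```text
(no output)
```

View pics/k.png

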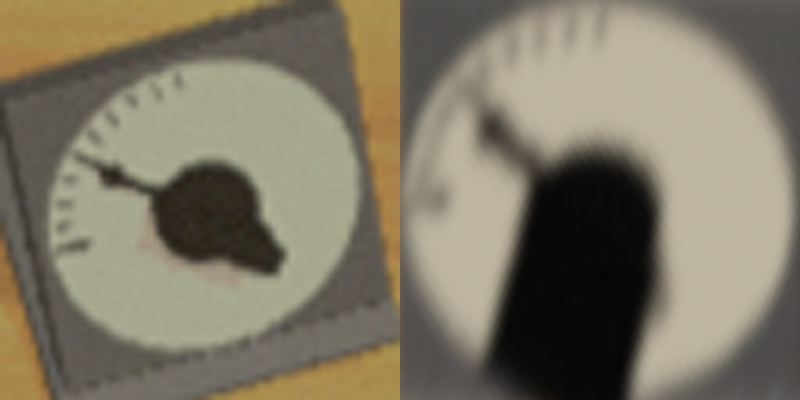

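The top view shows the peak hand from (110,175) pointing onto the long 40 tick at (85,158). Estimates: dial about 39°, network 39.4°, arc 40.6°. Add 0.5° and hold two seconds.

```bash
python3 -m pendant '[{"offset":[0,0.003,-0.003],"yaw":0,"claw":0},{"offset":[0,0.006,-0.007],"yaw":0,"claw":0},{"offset":[0,0.006,-0.007],"yaw":0,"claw":0},{"offset":[0,0.006,-0.007],"yaw":0,"claw":0},{"offset":[0,0.006,-0.007],"yaw":0,"claw":0},{"offset":[0,0.006,-0.007],"yaw":0,"claw":0},{"offset":[0,0.006,-0.007],"yaw":0,"claw":0},{"offset":[0,0.006,-0.007],"yaw":0,"claw":0},{"offset":[0,0.006,-0.007],"yaw":0,"claw":0},{"offset":[0,0.006,-0.007],"yaw":0,"claw":0}]'
python3 ang.py
python3 -m pendant '[{"offset":[0,0,0],"yaw":0,"claw":0},{"offset":[0,0,0],"yaw":0,"claw":0},{"offset":[0,0,0],"yaw":0,"claw":0},{"offset":[0,0,0],"yaw":0,"claw":0},{"offset":[0,0,0],"yaw":0,"claw":0},{"offset":[0,0,0],"yaw":0,"claw":0},{"offset":[0,0,0],"yaw":0,"claw":0},{"offset":[0,0,0],"yaw":0,"claw":0}]'
```

```text
time_s: 18.4
tcp_pos: [0.5814, 0.2025, 0.2129]
tcp_rot: [-2.636, -1.688, 0.014]
contact_force: [-11.1, 6.0, 3.3]
width: 0.0098
gripper_force: 58.5
0.002
top [39 40 38 41 37 42] [197. 197. 213. 216. 238. 253.] centroid 38.6
scene [38 39 37 40 36 41] [256. 258. 259. 264. 266. 279.] centroid 37.5
0.003
top [40 39 41 38 42 37] [194. 198. 207. 217. 240. 243.] centroid 39.0
scene [40 39 41 38 42 37] [250. 251. 253. 257. 264. 269.] centroid 39.3
0.004
top [40 39 41 38 42 37] [191. 200. 201. 221. 228. 248.] centroid 39.4
scene [41 42 40 43 39 44] [245. 245. 250. 250. 260. 265.] centroid 41.0
arc angle 40.93956261408253 radius 210.61824227767153
top 0.56 [6.398e-01 1.730e-01 3.000e-04]
scene 0.78 [0.5769 0.2019 0.2265]
time_s: 19.6
tcp_pos: [0.5814, 0.2026, 0.2129]
tcp_rot: [-2.636, -1.688, 0.014]
contact_force: [-11.2, 5.7, 2.8]
width: 0.0099
gripper_force: 58.5
```

Held about 2.5 s at around 40°. Lowering slowly.

```bash
python3 -m pendant '[{"offset":[0,-0.017,0.018],"yaw":0,"claw":0},{"offset":[0,-0.034,0.037],"yaw":0,"claw":0},{"offset":[0,-0.046,0.05],"yaw":0,"claw":0},{"offset":[0,-0.059,0.063],"yaw":0,"claw":0},{"offset":[0,-0.071,0.076],"yaw":0,"claw":0},{"offset":[0,-0.083,0.089],"yaw":0,"claw":0},{"offset":[0,-0.095,0.103],"yaw":0,"claw":0},{"offset":[0,-0.107,0.117],"yaw":0,"claw":0},{"offset":[0,-0.118,0.132],"yaw":0,"claw":0},{"offset":[0,-0.129,0.146],"yaw":0,"claw":0},{"offset":[0,-0.14,0.16],"yaw":0,"claw":0},{"offset":[0,-0.151,0.175],"yaw":0,"claw":0}]'
python3 -m pendant '[{"offset":[0,-0.01,0.016],"yaw":0,"claw":0},{"offset":[0,-0.021,0.03],"yaw":0,"claw":0},{"offset":[0,-0.031,0.045],"yaw":0,"claw":0},{"offset":[0,-0.04,0.061],"yaw":0,"claw":0},{"offset":[0,-0.05,0.076],"yaw":0,"claw":0},{"offset":[0,-0.059,0.092],"yaw":0,"claw":0},{"offset":[0,-0.068,0.108],"yaw":0,"claw":0},{"offset":[0,-0.076,0.124],"yaw":0,"claw":0},{"offset":[0,-0.084,0.14],"yaw":0,"claw":0},{"offset":[0,-0.092,0.156],"yaw":0,"claw":0},{"offset":[0,-0.1,0.173],"yaw":0,"claw":0},{"offset":[0,-0.108,0.189],"yaw":0,"claw":0}]'
python3 ang.py | tail -3
```

```text
time_s: 21.1
tcp_pos: [0.5578, 0.2135, 0.1814]
tcp_rot: [-2.644, -1.691, 0.002]
contact_force: [-5.8, 2.4, 7.8]
width: 0.0095
gripper_force: 59.9
time_s: 22.6
tcp_pos: [0.5391, 0.2221, 0.1428]
tcp_rot: [-2.646, -1.692, -0.0]
contact_force: [-3.2, 1.0, 4.9]
width: 0.01
gripper_force: 61.0
scene [41 40 42 39 43 38] [242. 243. 245. 250. 253. 262.] centroid 36.2
arc angle 17.791591120360916 radius 208.68950117543423
scene 0.81 [0.5389 0.2201 0.1584]
```

```bash
python3 -m pendant '[{"offset":[0,-0.006,0.017],"yaw":0,"claw":0},{"offset":[0,-0.013,0.034],"yaw":0,"claw":0},{"offset":[0,-0.02,0.051],"yaw":0,"claw":0},{"offset":[0,-0.026,0.067],"yaw":0,"claw":0},{"offset":[0,-0.032,0.085],"yaw":0,"claw":0},{"offset":[0,-0.038,0.102],"yaw":0,"claw":0},{"offset":[0,-0.043,0.119],"yaw":0,"claw":0},{"offset":[0,-0.048,0.137],"yaw":0,"claw":0},{"offset":[0,-0.053,0.154],"yaw":0,"claw":0},{"offset":[0,-0.057,0.172],"yaw":0,"claw":0},{"offset":[0,-0.061,0.19],"yaw":0,"claw":0},{"offset":[0,-0.065,0.207],"yaw":0,"claw":0}]'
python3 -m pendant '[{"offset":[0,-0.002,0.012],"yaw":0,"claw":0},{"offset":[0,-0.004,0.024],"yaw":0,"claw":0},{"offset":[0,-0.006,0.036],"yaw":0,"claw":0},{"offset":[0,-0.008,0.048],"yaw":0,"claw":0},{"offset":[0,-0.01,0.06],"yaw":0,"claw":0},{"offset":[0,-0.011,0.072],"yaw":0,"claw":0},{"offset":[0,-0.013,0.082],"yaw":0,"claw":0},{"offset":[0,-0.014,0.09],"yaw":0,"claw":0},{"offset":[0,-0.015,0.098],"yaw":0,"claw":0},{"offset":[0,-0.015,0.098],"yaw":0,"claw":0}]'
python3 ang.py
```

```text
time_s: 24.3
tcp_pos: [0.5278, 0.2272, 0.1008]
tcp_rot: [2.647, 1.692, 0.002]
contact_force: [1.0, 4.6, 3.0]
width: 0.0098
gripper_force: 62.9
time_s: 25.55
tcp_pos: [0.5252, 0.2283, 0.0811]
tcp_rot: [2.647, 1.692, 0.002]
contact_force: [4.0, 4.3, 1.1]
width: 0.0098
gripper_force: 63.5
0.002
top [39 40 38 41 37 42] [191. 191. 207. 209. 230. 245.] centroid 27.4
scene [38 37 39 36 40 35] [259. 261. 263. 267. 270. 279.] centroid 29.8
0.003
top [40 39 41 38 42 37] [188. 192. 201. 210. 232. 235.] centroid 27.9
scene [39 40 38 41 37 42] [254. 254. 258. 259. 268. 271.] centroid 31.9
0.004
top [40 39 41 38 42 37] [186. 195. 195. 214. 221. 239.] centroid 28.3
scene [41 42 40 43 39 44] [249. 251. 252. 258. 261. 273.] centroid 33.5
arc angle 0.24693585482207947 radius 207.86344626564588
scene 0.92 [0.5246 0.2259 0.0965]
```

Near level. Press down gently until the rests are felt.

```bash
for i in 1; do :; done; python3 -m pendant '[{"offset":[0,0,0.005],"yaw":0,"claw":0},{"offset":[0,0,0.01],"yaw":0,"claw":0},{"offset":[0,0,0.01],"yaw":0,"claw":0}]'
python3 -m pendant '[{"offset":[0,0,0.005],"yaw":0,"claw":0},{"offset":[0,0,0.01],"yaw":0,"claw":0},{"offset":[0,0,0.01],"yaw":0,"claw":0}]'
python3 -m pendant '[{"offset":[0,0,0.005],"yaw":0,"claw":0},{"offset":[0,0,0.01],"yaw":0,"claw":0},{"offset":[0,0,0.01],"yaw":0,"claw":0}]'
```

```text
time_s: 26.12
tcp_pos: [0.5252, 0.2284, 0.0804]
tcp_rot: [2.647, 1.692, 0.001]
contact_force: [0.5, 3.7, 8.0]
width: 0.0099
gripper_force: 64.3
time_s: 26.5
tcp_pos: [0.5253, 0.2284, 0.0803]
tcp_rot: [2.647, 1.692, -0.0]
contact_force: [-5.5, 1.7, 17.6]
width: 0.0096
gripper_force: 65.3
time_s: 26.88
tcp_pos: [0.5253, 0.2285, 0.0801]
tcp_rot: [-2.647, -1.692, 0.001]
contact_force: [-10.7, -0.3, 26.9]
width: 0.0097
gripper_force: 66.3
```

Force rises with no motion, so the tray is on its rests. Relieve, open, withdraw straight up.

```bash
python3 -m pendant '[{"offset":[0,0,-0.01],"yaw":0,"claw":0},{"offset":[0,0,-0.02],"yaw":0,"claw":0},{"offset":[0,0,-0.02],"yaw":0,"claw":0.3},{"offset":[0,0,-0.02],"yaw":0,"claw":0.45},{"offset":[0,0,-0.02],"yaw":0,"claw":0.45},{"offset":[0,0,-0.02],"yaw":0,"claw":0.45},{"offset":[0,0,-0.06],"yaw":0,"claw":0.45},{"offset":[0,0,-0.12],"yaw":0,"claw":0.45}]'
python3 -m pendant '[{"offset":[0,0,-0.15],"yaw":0,"claw":0.45},{"offset":[0,0,-0.35],"yaw":0,"claw":0.45},{"offset":[0,0,-0.55],"yaw":0,"claw":0.45},{"offset":[0,0,-0.8],"yaw":0,"claw":0.45},{"offset":[0,0,-0.8],"yaw":0,"claw":0.45}]'
python3 ang.py
python3 - <<'E'
from h import *
F={c:grab_frame(c) for c in("scene","top")}
for c in F:
    for n in("tray_handle","unit","tray_floor","bottle","tin"):
        for d in pinpoint(c,n)[:1]: print(c,n,round(d["p"],2),w(F[c],d["location"]).round(3))
# live hand near 0: dark profile, and compare tray area with first picture
a=cv2.imread("pics/a.png");r=(slice(180,280),slice(310,392));print("tray diff",np.abs(a[r].astype(int)-F["scene"]["frame"][r]).mean())
E
```

```text
time_s: 27.88
tcp_pos: [0.5247, 0.2283, 0.1]
tcp_rot: [-2.647, -1.692, 0.001]
contact_force: [0.6, 0.4, 0.1]
width: 0.0386
gripper_force: 0.0
time_s: 28.5
tcp_pos: [0.5275, 0.2291, 0.2671]
tcp_rot: [2.644, 1.69, 0.018]
contact_force: [0.3, -0.3, -0.2]
width: 0.0385
gripper_force: 0.0
0.002
top [39 40 38 41 37 42] [194. 196. 207. 214. 229. 250.] centroid 27.8
scene [38 37 39 36 40 35] [247. 248. 249. 254. 257. 266.] centroid 30.2
0.003
top [40 39 41 38 37 42] [192. 194. 206. 209. 234. 237.] centroid 28.3
scene [39 40 38 41 37 42] [242. 242. 246. 247. 256. 258.] centroid 32.3
0.004
top [40 39 41 38 42 37] [189. 196. 199. 213. 226. 238.] centroid 28.7
scene [41 42 40 43 39 44] [237. 239. 240. 245. 248. 260.] centroid 33.8
arc angle 39.80064161229012 radius 290.9911298540522
top 0.61 [0.5234 0.2255 0.096 ]
scene 0.75 [0.5221 0.2234 0.0961]
scene tray_handle 0.68 [0.525 0.227 0.096]
scene unit 0.57 [0.668 0.151 0.063]
scene bottle 0.84 [ 0.493  0.019 -0.001]
scene tin 0.9 [ 0.729 -0.01   0.002]
top tray_handle 0.91 [0.526 0.223 0.095]
top unit 0.82 [0.67  0.152 0.058]
top tray_floor 0.68 [0.638 0.175 0.061]
top bottle 0.59 [0.496 0.02  0.001]
top tin 0.6 [ 0.727 -0.017  0.002]
tray diff 16.168455284552845
```

```bash
python3 -c "
from cell import *
print(sign_off())"
```

```text
the job is handed in; nothing more can be done
None
```

The tip test is done and handed in: I turned the peak hand back to its zero stop, lifted the tray to about 40°, held it for about 2.5 s and lowered it slowly onto its rests. The peak hand reads about 39–40° in both cameras, the unit is still in the tray, and the bottle and tin, the only bystanders I re-checked, have not moved.

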